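# Strip the stop collar and spacers off the bar

## Task

Slide the stop collar off the free end of the bar and set it down in the narrow compartment of the parts tray, then slide the two spacers off after it and set both down in the tray's wide compartment. Set each part down rather than dropping it, let none come down on the bench, and do not disturb the other things on the bench.

Things in the scene. Friction and masses are not known exactly. Their poses are not given: they have to be found in the camera images.
- stand: grey steel bench stand, fixed: base plate 200 x 120 x 10 mm (x -60..140 mm), an upright 90 mm wide with its front face at x = 85 mm, a level bar standing out from it towards -x, and a ledge above. Origin on the bench under the bar's axis, z up, x from the bar's free end towards the upright.
- bar_tip (a point): centre of the free end face of the bar, 170 mm above the bench; axes as the stand's (x points into the bar; sliding off is towards -x). Plain steel bar 16 mm in diameter, 165 mm long to the upright, with a flange 34 mm across on its last 8 mm.
- ledge_edge (a point): middle of the lower front edge of the ledge, 285 mm above the bench, 105 mm behind the bar's free end. The ledge is 150 mm wide and 110 mm deep (from here to +x), loaded with a tin and a spring up to 355 mm above the bench. Under it a gripper that points straight down cannot reach the inner spacer; one leaning back 30 to 50 degrees towards the bar's free end can.
- collar: dark steel stop collar with a fine slit: plain ring 36 mm outside, 20 mm bore, 14 mm wide, 60 g nominal, nearest the bar's free end; its clamping screw is already slack and it slides freely. Origin at its centre, x along the bore. It hangs on the bar, its centre 2 mm below the bar's axis.
- spacer_wide: bare aluminium spacer ring 46 mm outside, 22 mm bore, 24 mm wide, 130 g nominal, loose on the bar behind the collar (which of the two spacers is nearer the free end varies). Origin at its centre, x along the bore. It hangs with its centre 3 mm below the bar's axis. Clear gaps of about 18 mm or more stand between the three parts.
- spacer_slim: like spacer_wide, the same 46 mm outside and 22 mm bore, but 16 mm wide, 90 g nominal. Origin at its centre, x along the bore.
- tray: shallow grey parts tray, fixed, 226 (x) x 160 (y) x 16 mm high, floor and walls 4 mm thick, with one cross wall 15 mm high between two compartments: a narrow one at its -x end (nearer the robot) and a wide one at its +x end. A drawer cabinet 222 mm high stands between the tray and the stand (from x = 0.46 m on, y -0.19 to 0.14 m with an open drawer). Origin under its centre.
- narrow_bay (a point): centre of the narrow compartment's floor, 4 mm above the bench; the compartment is 85 (x) x 152 (y) mm inside; axes as the tray's.
- wide_bay (a point): centre of the wide compartment's floor, 4 mm above the bench; the compartment is 129 (x) x 152 (y) mm inside; axes as the tray's.
- tin1: bystander: red and white paint tin, 86 mm across, 88 mm high; origin at the centre of its underside.
- screwdriver1: bystander: yellow-handled screwdriver lying, 166 mm long, 28 mm high.
- marker: bystander: marker pen lying, 128 mm long, 18 mm thick.
- tappet0: bystander: bare metal bucket tappet, 34 mm across, 26 mm high.
- spark_plug0: bystander: spark plug lying, 70 mm long, 24 mm thick.

How it is judged (in metres and radians):
On the way:
1. the stop collar is off the bar and lies in the narrow compartment, let go (x of collar in the frame of narrow_bay between -0.043 and 0.043 m and y of collar in the frame of narrow_bay between -0.075 and 0.075 m and z of collar in the frame of narrow_bay between 0.004 and 0.027 m and contact force between the fingers and collar below 0.05 N), for 0.2 s.
At the end, for the whole second after the job is handed in: Collar in the narrow compartment (centre within 43 mm in x and 75 mm in y of the compartment's centre), both spacers in the wide one (within 65 and 75 mm); collar centre 4 to 27 mm, spacer centres 4 to 45 mm above the tray floor; all slower than 20 mm/s (x of collar in the frame of narrow_bay between -0.043 and 0.043 m and y of collar in the frame of narrow_bay between -0.075 and 0.075 m and z of collar in the frame of narrow_bay between 0.004 and 0.027 m and linear speed of each of collar, spacer_wide, spacer_slim below 0.02 m/s and x of spacer_wide in the frame of wide_bay between -0.065 and 0.065 m and y of spacer_wide in the frame of wide_bay between -0.075 and 0.075 m and z of spacer_wide in the frame of wide_bay between 0.004 and 0.045 m and x of spacer_slim in the frame of wide_bay between -0.065 and 0.065 m and y of spacer_slim in the frame of wide_bay between -0.075 and 0.075 m and z of spacer_slim in the frame of wide_bay between 0.004 and 0.045 m); the robot touches nothing.
It fails at once if a bystander (tin, screwdriver, marker, tappet or spark plug) is moved more than 30 mm (distance of any of tin1, screwdriver1, marker, tappet0, spark_plug0 from where it was at the start of the episode above 0.03 m).
It fails at once if a part is dropped: off the bar and held by no finger with its centre more than 75 mm above the tray floor ((contact force between the fingers and collar below 0.05 N and z of collar in the frame of narrow_bay above 0.075 m and x of collar in the frame of bar_tip below -0.013 m) or (contact force between the fingers and spacer_wide below 0.05 N and z of spacer_wide in the frame of narrow_bay above 0.075 m and x of spacer_wide in the frame of bar_tip below -0.013 m) or (contact force between the fingers and spacer_slim below 0.05 N and z of spacer_slim in the frame of narrow_bay above 0.075 m and x of spacer_slim in the frame of bar_tip below -0.013 m)).
It fails at once if a part comes down on the bench outside the tray ((height (world z) of collar below 0.028 m and (y of collar in the frame of wide_bay above 0.09 m or y of collar in the frame of wide_bay below -0.09 m or x of collar in the frame of wide_bay above 0.08 m or x of collar in the frame of wide_bay below -0.17 m)) or (height (world z) of spacer_wide below 0.028 m and (y of spacer_wide in the frame of wide_bay above 0.09 m or y of spacer_wide in the frame of wide_bay below -0.09 m or x of spacer_wide in the frame of wide_bay above 0.08 m or x of spacer_wide in the frame of wide_bay below -0.17 m)) or (height (world z) of spacer_slim below 0.028 m and (y of spacer_slim in the frame of wide_bay above 0.09 m or y of spacer_slim in the frame of wide_bay below -0.09 m or x of spacer_slim in the frame of wide_bay above 0.08 m or x of spacer_slim in the frame of wide_bay below -0.17 m))).
It also fails if it takes over 72 s, if anything falls off the work surface, if the arm or the gripper's body presses on something with over 40 N, if the wrist force passes 120 N, or if a joint passes its speed limit or range.

## Robot

A 7-joint arm with a two-finger parallel gripper is mounted at the origin on a cart in front of the work surface, level with it; the furniture and walls round the work are solid. World frame = base frame: x ahead of the robot, y to its left, z up, the work surface at z = 0. Lengths are in m, angles in degrees, forces in N, time in s.
With the tool pointing down it reaches from about 0.35 to 0.9 m from the base axis. Payload 19.9 kg.
Tool frame: the origin (TCP) lies at the very end of the fingers, on their centre line; the grasp point (between the pads) lies 19 mm behind it (ctrl.hold_point_z is the distance from the TCP to the grasp point, in m); z points along the fingers, y is the line along which they close (so a half turn about z gives the same grasp; the last joint's range is limited). The gripper opens to 94 mm and grips with 3 to 60 N. Pads are 16 mm wide; open, the fingers measure 119 mm over their backs; the gripper's body (75 mm by 177 mm) begins 78 mm behind the grasp point.
Start: joints at [-76.576, 23.915, -0.59, 92.452, 0.269, 63.638, -3.037], TCP at [0.17, 0.601, 0.172] pointing down, gripper open.
Joint ranges: [-161.28, 161.28], [-22.2, 115.67], [-73.04, 71.86], [3.21, 147.25], [-68.34, 248.33], [10.77, 114.83], [-161.83, 161.83]. Speed limits (degrees/s): [108.29, 108.29, 136.94, 136.94, 172.46, 172.46, 172.46].

## Interface

Orientations are given as [roll, pitch, yaw] about the fixed x, y, z axes, in that order (R = Rz(yaw) Ry(pitch) Rx(roll)).
In Python, from workcell import status, vision, order, ctrl gives the robot as it stands.
- The arm moves only by the tool jog_arm, never from a script. Its argument "series" is a list that holds one entry, the list of rows, each a list of 5 numbers: the closure in counts, from 0 (fully open) to 255 (shut), then the shift along the world's x, y, z each as a share of 0.06 m, from -1 to 1, then the turn about the world's z as a share of 4 degrees, from -1 to 1. In form: [[[gripper, x, y, z, spin], ...]]. A call has exactly 8 rows; each row shifts and turns the commanded pose from where the row before left it; what a row does not reach is not made up. A row lasts 1/8 s, in which the tool goes at most 62.5 mm and 10.7 degrees, less where a joint would pass 70% of its speed; a pose out of reach is approached as far as the arm can. A call with a number of a shift or a turn outside -1 to 1 is refused whole. A call with a gripper value outside its range is refused whole. The fingers move at their own pace and stop on an object; "grip_force" is the grip in N (left out, the last holds). Time passes only in rows, so rows that do not move let the fingers close, or fill a call up. It gives the time, the measured TCP pose, the force, the opening and the grip force at its end, in the units of the state.
- status.sense(): the state, without advancing time (a new reading comes with each control period).
- vision.grab_frame(name): name is "scene" or "side" or "wrist"; returns the picture (384x512x3 uint8, blue, green, red); there is no depth.
- vision.get_calibration(name): a dict with "fx", "fy", "cx", "cy" (pixels), "R" (3x3) and "t" (3): a world point X has camera coordinates R X + t. Camera axes: x right, y down, z forward; pixel columns grow to the right and rows downward; lengths in m; the calibration is good to about 2 mm. The wrist camera is an equidistant fisheye: a pixel r from the principal point sees the ray r / f radians off the axis. A picture is of the moment at which its call begins: read the wrist's pose just before it. get_calibration takes no time and is no camera call; for the wrist camera it gives the pose at the moment of the call.
- order.job_done(): hands the job in; it is judged then, once.
Trained networks look in the newest picture that a camera, given by its name, has taken for a name from the list of things; names that differ only in an ending like _2 or _b are one class to them, and where a whole thing is asked for, a point or a joint stands for the part that bears it (a point fixed in the world has none). Each returns a list of dicts, best first, with "score" (0 to 1); they miss things now and then, are a little off and sometimes report something else, mostly with a low value. They report only what shows in the picture. A call takes as long as a camera call.
- vision.masks_of(target, camera): "region" (384x512 bool, what is visible of it).
- vision.landmark_of(target, camera): "centre" ([x, y, z] in m, in the coordinates of the camera as it stood for that picture, good to about 4 mm: a listed point, or the origin of a listed thing).
The state is a dict: "t": time; "qpos": joint angles; "qd": joint speeds; "effort": joint torques, N m; "tcp_pos": TCP position; "ee_rot": TCP orientation; "wrist_force": force on the tool from outside, world axes, zero at the start; "wrist_torque": the same for the moment, N m; "opening": opening from 0.0 (shut) to 1.0 (fully open); "grip_force": force on a finger pad.
Only numpy, scipy, OpenCV 4.12 (cv2) and the standard library are available. Lean on these libraries where they do the work, as an engineer would, in place of code of your own. Each camera call takes 0.05 s, during which the arm holds its last target. There are 200 camera calls.

## Working session

There is one attempt and no reset: what is moved stays moved. The work goes in short steps, Python scripts to look and compute and a tool call to move; the robot and the scene stay as the last step left them, time stands still between calls to the robot, and variables do not carry over. Pictures are saved under pics/ and viewed, at most 10 in all, crops included, and the job is handed in when it is done.

Besides the shell and the picture viewer there is one more tool, called by a JSON object that holds its "name" and its "arguments", one argument or row to a line. jog_arm: Moves the arm, as the interface text tells. Shift numbers are shares of 0.06 m and turn numbers shares of 4 degrees, none past 1 either way. Its arguments: {"type":"object","properties":{"series":{"type":"array","items":{"type":"array","items":{"type":"array","items":{"type":"number"}}}},"grip_force":{"type":"number"}},"required":["series"]}

```bash
ls; mkdir -p pics; cat > h.py <<'E'
from workcell import status, vision, order, ctrl
import numpy as np, cv2
def look(cam, names):
    im=vision.grab_frame(cam); c=vision.get_calibration(cam)
    R=np.array(c["R"]);t=np.array(c["t"]); out={}
    for n in names:
        try:
            for d in vision.landmark_of(n,cam)[:2]:
                p=R.T@(np.array(d["centre"])-t); out.setdefault(n,[]).append(p)
                print(cam,n,round(d["score"],2),np.round(p,4))
        except Exception as e: print(n,e)
    return im,out
E
python3 - <<'E'
from h import *
s=status.sense(); print({k:np.round(v,3) for k,v in s.items()}, ctrl.hold_point_z)
N=["bar_tip","ledge_edge","collar","spacer_wide","spacer_slim","narrow_bay","wide_bay","tray","stand"]
for c in ["scene","side"]:
    im,_=look(c,N); cv2.imwrite(f"pics/{c}0.png",im)
E
```

```text
pics
{'t': np.float64(0.0), 'qpos': array([-76.577,  23.947,  -0.592,  92.486,   0.269,  63.638,  -3.037]), 'qd': array([-0.013, -0.007,  0.052, -0.121,  0.052, -0.059,  0.052]), 'effort': array([-0.0000e+00, -8.5125e+01,  6.3900e-01, -4.2600e+01, -4.9000e-02,
        1.9000e-02,  0.0000e+00]), 'tcp_pos': array([0.17 , 0.601, 0.172]), 'ee_rot': array([-1.79931e+02,  4.00000e-03,  1.64201e+02]), 'wrist_force': array([-0.305, -0.76 , -0.097]), 'wrist_torque': array([ 0.003, -0.019, -0.031]), 'grip_force': np.float64(0.0), 'opening': np.float64(0.999)} 0.0188
scene bar_tip 0.59 [0.4513 0.2488 0.1735]
scene ledge_edge 0.81 [0.5462 0.2928 0.2817]
scene ledge_edge 0.71 [ 0.5635 -0.3516  0.008 ]
scene collar 0.51 [0.4628 0.2548 0.1717]
scene spacer_wide 0.58 [0.5068 0.2715 0.1686]
scene spacer_slim 0.58 [0.5414 0.2899 0.1683]
scene narrow_bay 0.76 [ 0.4558 -0.3837  0.0078]
scene tray 0.82 [ 0.5188 -0.3634 -0.0026]
scene stand 0.61 [0.5251 0.286  0.0016]
side bar_tip 0.9 [0.454  0.2474 0.1694]
side bar_tip 0.71 [ 0.5208 -0.3702  0.0046]
side ledge_edge 0.96 [0.5414 0.2896 0.2811]
side collar 0.51 [0.4648 0.2549 0.1691]
side collar 0.36 [5.183e-01 2.803e-01 3.000e-04]
side spacer_wide 0.63 [ 0.5228  0.5013 -0.0042]
side spacer_wide 0.62 [0.5026 0.2744 0.1655]
side spacer_slim 0.47 [0.5437 0.2913 0.1655]
side spacer_slim 0.23 [0.4636 0.2552 0.1682]
side narrow_bay 0.85 [ 0.4583 -0.3854  0.0043]
side narrow_bay 0.19 [0.5036 0.2755 0.1651]
side wide_bay 0.62 [ 0.5696 -0.3556  0.0008]
side tray 0.66 [0.5421 0.2878 0.2791]
side tray 0.64 [ 0.5213 -0.3638  0.0043]
side stand 0.76 [0.5196 0.2785 0.0011]
```

View pics/scene0.png

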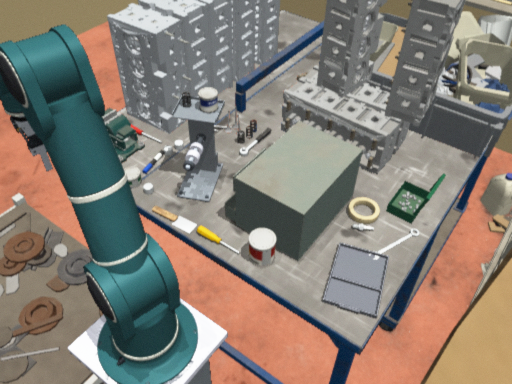

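View pics/side0.png

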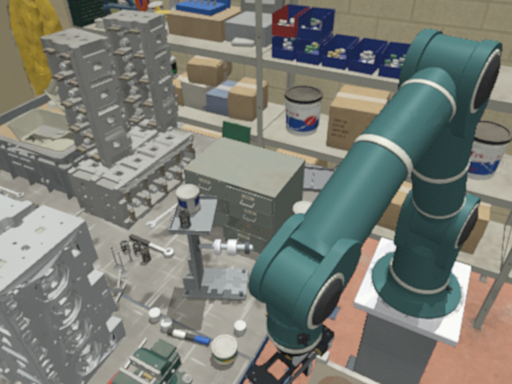

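The scene picture shows the stand with its bar and parts near (195,155) and the tray near (357,278). The cabinet is between them. In the side picture the parts are on the bar around (230,245). The landmark positions agree with the given sizes: tip at (0.453, 0.248, 0.17), bar yaw about 26°, collar about 13 mm in, wide spacer about 55 mm and slim about 99 mm. I'll start moving now, rising and turning first.

{"name": "jog_arm", "arguments": {
  "series": [
    [[0,0,0,0.5,-1],[0,0,0,0.5,-1],[0,0,0,0.5,-1],[0,0,0,0.5,-1],[0,0,0,0.5,-1],[0,0,0,0.5,-1],[0,0,0,0.5,-1],[0,0,0,0.5,-1]]
  ]
}}

```text
t: 2.0
tcp_pos: [0.1701, 0.6012, 0.4135]
ee_rot: [-180.0, -0.0, 132.1]
wrist_force: [0.1, 0.3, -0.7]
opening: 1.001
grip_force: 0.0
```

{"name": "jog_arm", "arguments": {
  "series": [
    [[0,0.2,-0.3,0,-1],[0,0.5,-0.6,0,-1],[0,0.5,-0.6,0,-1],[0,0.5,-0.6,0,-1],[0,0.5,-0.6,0,-1],[0,0.5,-0.6,0,-1],[0,0.5,-0.6,0,-1],[0,0.3,-0.4,0,-1]]
  ]
}}

```text
t: 3.0
tcp_pos: [0.3814, 0.3416, 0.4127]
ee_rot: [180.0, -0.0, 99.9]
wrist_force: [-0.1, 0.4, 0.3]
opening: 0.994
grip_force: 0.0
```

{"name": "jog_arm", "arguments": {
  "series": [
    [[0,0.1,-0.2,0,-1],[0,0.1,-0.2,0,-1],[0,0.1,-0.2,0,-1],[0,0.1,-0.2,-0.1,-1],[0,0.1,-0.2,-0.2,-1],[0,0.1,-0.2,-0.2,-1],[0,0.1,-0.2,-0.2,-1],[0,0.1,-0.2,-0.2,-1]]
  ]
}}

```text
t: 4.0
tcp_pos: [0.4282, 0.2474, 0.358]
ee_rot: [-180.0, 0.0, 68.1]
wrist_force: [0.2, 0.3, 0.3]
opening: 0.997
grip_force: 0.0
```

{"name": "jog_arm", "arguments": {
  "series": [
    [[0,0,0,0,-1],[0,0,0,0,-1],[0,0,0,0,-1],[0,0,0,0,-1],[0,0,0,0,-1],[0,0,0,0,-1],[0,0,0,0,-1],[0,0,0,0,-1]]
  ]
}}

```text
t: 5.0
tcp_pos: [0.428, 0.2478, 0.3584]
ee_rot: [-180.0, 0.0, 36.1]
wrist_force: [-0.9, -0.1, 0.9]
opening: 1.001
grip_force: 0.0
```

```bash
python3 - <<'E'
from h import *
N=["bar_tip","ledge_edge","collar","spacer_wide","spacer_slim"]
im,_=look("wrist",N); cv2.imwrite("pics/w1.png",im)
look("side",N)
look("side",["wide_bay","narrow_bay"])
c=vision.get_calibration("wrist");print(np.round(-np.array(c["R"]).T@np.array(c["t"]),3))
E
```

```text
wrist bar_tip 0.84 [0.4557 0.2468 0.1723]
wrist ledge_edge 0.91 [0.5493 0.2952 0.2818]
wrist collar 0.76 [0.4675 0.2518 0.1688]
wrist spacer_wide 0.78 [0.5077 0.2674 0.1668]
wrist spacer_wide 0.22 [ 0.3766  0.0658 -0.0019]
wrist spacer_slim 0.58 [0.5416 0.2917 0.165 ]
side bar_tip 0.68 [0.45   0.2468 0.1684]
side ledge_edge 0.59 [0.5412 0.2915 0.2821]
side collar 0.53 [0.4643 0.2537 0.1686]
side spacer_wide 0.41 [0.5032 0.2752 0.1638]
side spacer_slim 0.58 [0.5429 0.2907 0.167 ]
side wide_bay 0.8 [ 0.5653 -0.3534  0.0045]
side narrow_bay 0.64 [ 0.4593 -0.383   0.0064]
[0.484 0.288 0.571]
```

View pics/w1.png

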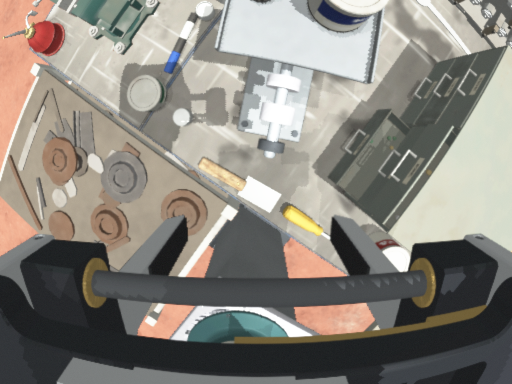

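The wrist picture shows the collar at (270,147), the spacers behind it at about (275,105) and (282,75), and the ledge at the top. The screwdriver at (303,220) is clear. The positions agree, so I'm going to the collar.

{"name": "jog_arm", "arguments": {
  "series": [
    [[0,0.2,0.03,0,-1],[0,0.2,0.03,0,-1],[0,0.22,0.03,0,-0.5],[0,0,0,-0.7,0],[0,0,0,-0.7,0],[0,0,0,-0.7,0],[0,0,0,-0.7,0],[0,0,0,-0.55,0]]
  ]
}}

```text
t: 6.75
tcp_pos: [0.4653, 0.2525, 0.1558]
ee_rot: [180.0, 0.1, 26.2]
wrist_force: [1.0, -0.1, 0.5]
opening: 1.002
grip_force: 0.0
```

```bash
python3 - <<'E'
from h import *
N=["bar_tip","collar","spacer_wide","spacer_slim"]
im,_=look("wrist",N); cv2.imwrite("pics/w2.png",im)
print(status.sense()["tcp_pos"])
E
```

```text
wrist bar_tip 0.71 [0.4515 0.2431 0.1681]
wrist collar 0.68 [0.4639 0.2517 0.1632]
wrist spacer_wide 0.92 [0.5107 0.2671 0.1638]
wrist spacer_wide 0.22 [ 0.5242  0.2778 -0.0027]
wrist spacer_slim 0.79 [0.5384 0.2936 0.1625]
[0.46621622 0.25302244 0.15873934]
```

View pics/w2.png

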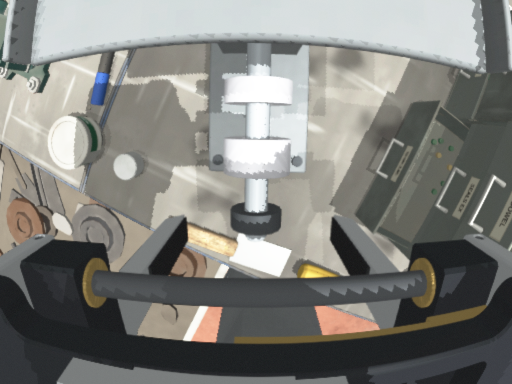

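Bar column about 258, fingers centred on about 260, collar at (256,217) between them: aligned. Gripping.

{"name": "jog_arm", "arguments": {
  "series": [
    [[255,0,0,0,0],[255,0,0,0,0],[255,0,0,0,0],[255,0,0,0,0],[255,0,0,0,0],[255,0,0,0,0],[255,0,0,0,0],[255,0,0,0,0]]
  ],
  "grip_force": 20
}}

```text
t: 8.0
tcp_pos: [0.4654, 0.2528, 0.1574]
ee_rot: [-180.0, 0.0, 26.2]
wrist_force: [0.2, 0.8, -0.3]
opening: 0.181
grip_force: 0.0
```

{"name": "jog_arm", "arguments": {
  "series": [
    [[255,0,0,0,0],[255,0,0,0,0],[255,0,0,0,0],[255,0,0,0,0],[255,0,0,0,0],[255,0,0,0,0],[255,0,0,0,0],[255,0,0,0,0]]
  ]
}}

```text
t: 9.0
tcp_pos: [0.4654, 0.2528, 0.1574]
ee_rot: [-180.0, 0.0, 26.2]
wrist_force: [0.2, -0.1, -0.5]
opening: 0.007
grip_force: 0.0
```

```bash
python3 - <<'E'
from h import *
im,_=look("wrist",["collar"]); cv2.imwrite("pics/w3.png",im)
c=vision.get_calibration("wrist");R=np.array(c["R"]);t=np.array(c["t"])
s=status.sense();print(s["tcp_pos"],s["opening"],s["grip_force"])
for p in (s["tcp_pos"],[.4648,.2535,.168]):
    X=R@np.array(p)+t;th=np.arctan2(np.hypot(X[0],X[1]),X[2]);u=X[:2]/np.hypot(X[0],X[1])*th;print(c["fx"]*u[0]+c["cx"],c["fy"]*u[1]+c["cy"])
E
```

```text
wrist collar 0.95 [0.4687 0.2532 0.1669]
wrist collar 0.35 [ 0.4199 -0.0813 -0.0022]
[0.4653713  0.2527696  0.15740764] 0.003917014036930753 0.0
258.6548594505973 212.50331079930578
257.4028560815817 217.2832438193158
```

View pics/w3.png

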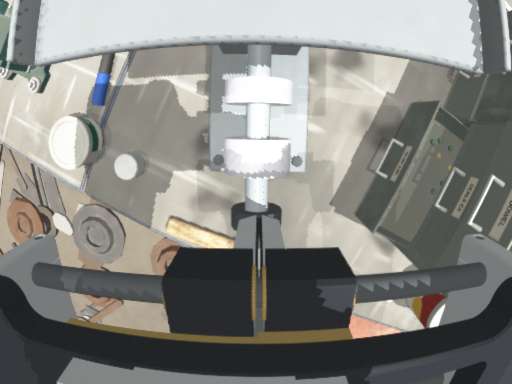

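```bash
python3 - <<'E'
from h import *
im=vision.grab_frame("side"); w=vision.grab_frame("wrist"); sc=vision.grab_frame("scene")
s=status.sense()["tcp_pos"]
def pr(cam,p):
    c=vision.get_calibration(cam);X=np.array(c["R"])@np.array(p)+np.array(c["t"]);return c["fx"]*X[0]/X[2]+c["cx"],c["fy"]*X[1]/X[2]+c["cy"]
r=[]
for cam,i in(("side",im),("scene",sc)):
    u,v=map(int,pr(cam,s));print(cam,u,v)
    i=cv2.resize(i[v-50:v+50,u-50:u+50],(400,400),interpolation=cv2.INTER_CUBIC);cv2.drawMarker(i,(200,200),(0,0,255),0,20,1);r.append(i)
cv2.imwrite("pics/c4.png",np.hstack(r))
E
```

```text
side 246 249
scene 189 167
```

View pics/c4.png

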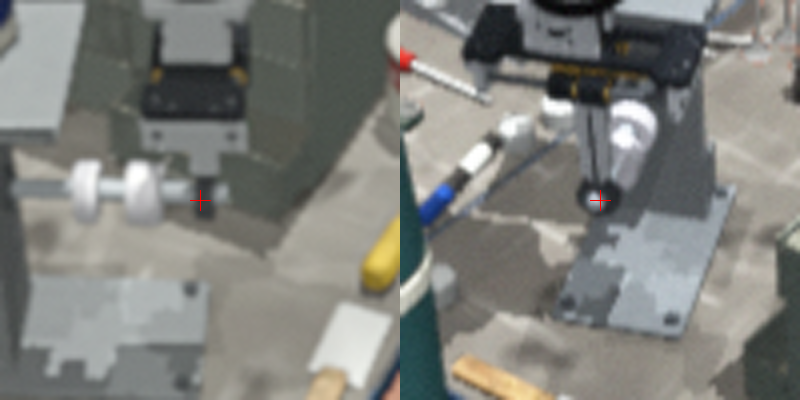

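The side crop shows the closed fingertips just above the collar's top, with nothing touched. The tips are really about 30 mm higher than the reported TCP suggests, while the lateral alignment is right. I'll reopen, go about 28 mm lower and check by contact.

{"name": "jog_arm", "arguments": {
  "series": [
    [[60,0,0,0.05,0],[60,0,0,0,0],[60,0,0,0,0],[60,0,0,0,0],[60,0,0,0,0],[60,0,0,0,0],[60,0,0,0,0],[60,0,0,0,0]]
  ]
}}

```text
t: 10.25
tcp_pos: [0.4654, 0.2528, 0.1604]
ee_rot: [-180.0, 0.0, 26.2]
wrist_force: [0.1, -0.2, -0.1]
opening: 0.764
grip_force: 0.0
```

{"name": "jog_arm", "arguments": {
  "series": [
    [[60,0,0,-0.2,0],[60,0,0,-0.3,0],[60,0,0,0,0],[255,0,0,0,0],[255,0,0,0,0],[255,0,0,0,0],[255,0,0,0,0],[255,0,0,0,0]]
  ]
}}

```text
t: 11.25
tcp_pos: [0.4654, 0.253, 0.1306]
ee_rot: [-180.0, -0.0, 26.2]
wrist_force: [-1.2, 1.8, 1.5]
opening: 0.38
grip_force: 20.0
```

```bash
python3 - <<'E'
from h import *
im=vision.grab_frame("side"); sc=vision.grab_frame("wrist")
s=status.sense();print(s["tcp_pos"],s["opening"],s["grip_force"],s["wrist_force"])
a=cv2.resize(im[199:299,196:296],(400,400),interpolation=cv2.INTER_CUBIC)
b=cv2.resize(sc[150:310,176:336],(400,400),interpolation=cv2.INTER_CUBIC)
cv2.imwrite("pics/c5.png",np.hstack([a,b]))
E
```

```text
[0.46536656 0.25305782 0.13057125] 0.3826339324555166 20.000440998128397 [-1.05487044  2.32369497  2.80779698]
```

View pics/c5.png

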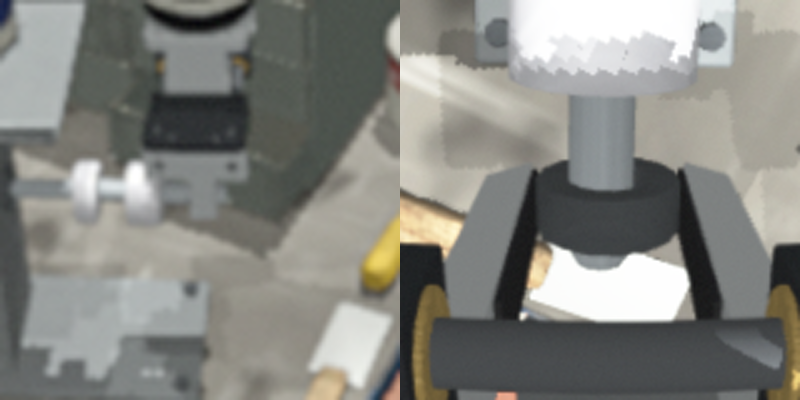

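The collar is gripped (opening 0.38 is 36 mm, 20 N) with both pads on its diameter. The z offset is confirmed: the true tip is about 28 mm above the reported TCP. Sliding it off.

{"name": "jog_arm", "arguments": {
  "series": [
    [[255,0,0,0.03,0],[255,-0.1,-0.049,0,0],[255,-0.15,-0.073,0,0],[255,-0.15,-0.073,0,0],[255,-0.15,-0.073,0,0],[255,-0.15,-0.073,0,0],[255,-0.15,-0.073,0,0],[255,-0.15,-0.073,0,0]]
  ]
}}

```text
t: 12.35
tcp_pos: [0.4048, 0.2232, 0.1322]
ee_rot: [-180.0, 0.0, 26.2]
wrist_force: [0.2, 0.1, -0.4]
opening: 0.379
grip_force: 20.0
```

{"name": "jog_arm", "arguments": {
  "series": [
    [[255,0,0,0.6,0],[255,0,0,0.9,0],[255,0,0,0.9,0],[255,0,-0.5,0.7,0],[255,0,-0.9,0,-1],[255,0,-0.9,0,-1],[255,0,-0.9,0,-1],[255,0,-0.9,0,0]]
  ]
}}

```text
t: 13.35
tcp_pos: [0.4048, -0.0243, 0.3181]
ee_rot: [-180.0, -0.0, 14.1]
wrist_force: [0.9, -0.1, 0.3]
opening: 0.383
grip_force: 20.0
```

{"name": "jog_arm", "arguments": {
  "series": [
    [[255,0.1,-0.9,0,0],[255,0.1,-0.9,0,0],[255,0.15,-0.9,0,0],[255,0.15,-0.9,0,0],[255,0.15,-0.9,0,0],[255,0.1,-0.7,0,0],[255,0.1,-0.4,0,0],[255,0,-0.2,0,0]]
  ]
}}

```text
t: 14.35
tcp_pos: [0.4545, -0.3627, 0.3184]
ee_rot: [-180.0, 0.1, 14.1]
wrist_force: [-0.3, 0.5, -0.3]
opening: 0.377
grip_force: 20.0
```

```bash
python3 - <<'E'
from h import *
s=status.sense();print(s["tcp_pos"],s["ee_rot"],s["opening"],s["qpos"])
for c in("wrist","scene","side"): im,_=look(c,["narrow_bay","wide_bay","tray"])
c=vision.get_calibration("wrist")
E
```

```text
[ 0.45453814 -0.36267143  0.31844745] [-1.79996646e+02  8.11601885e-02  1.40504170e+01] 0.3770806928611577 [-11.44045339  23.2842532   64.56577053  88.78236981 -21.09122207
  81.39365002 -21.44478907]
wrist narrow_bay 0.67 [ 0.4536 -0.3858  0.0043]
wrist wide_bay 0.95 [ 0.5638 -0.3503  0.0038]
wrist tray 0.89 [ 0.5241 -0.3684  0.0009]
wrist tray 0.72 [ 0.7146 -0.2922  0.0012]
scene narrow_bay 0.93 [ 0.456  -0.3834  0.01  ]
scene wide_bay 0.73 [ 0.5634 -0.3512  0.0079]
scene tray 0.64 [ 0.5196 -0.3622 -0.0008]
scene tray 0.36 [ 0.5612 -0.3524  0.0073]
side wide_bay 0.93 [ 0.568  -0.353   0.0041]
side tray 0.96 [ 0.5184 -0.3648  0.0008]
```

{"name": "jog_arm", "arguments": {
  "series": [
    [[255,0.03,-0.35,-0.6,0],[255,0,0,-0.8,0],[255,0,0,-0.8,0],[255,0,0,-0.8,0],[255,0,0,-0.8,0],[255,0,0,-0.6,0],[255,0,0,-0.3,0],[255,0,0,-0.3,0]]
  ]
}}

```text
t: 15.95
tcp_pos: [0.4574, -0.3829, 0.0189]
ee_rot: [179.9, -0.0, 14.2]
wrist_force: [0.3, -0.1, 0.2]
opening: 0.38
grip_force: 20.0
```

```bash
python3 - <<'E'
from h import *
im,_=look("wrist",["collar","narrow_bay"]); 
sc,_=look("scene",["collar"])
s=status.sense();print(s["tcp_pos"],s["wrist_force"],s["qpos"])
a=cv2.resize(im[84:384,106:406],(400,400)); b=cv2.resize(sc[220:320,300:400],(400,400),interpolation=cv2.INTER_CUBIC)
cv2.imwrite("pics/c6.png",np.hstack([a,b]))
E
```

```text
wrist collar 0.74 [ 0.4608 -0.385   0.0539]
wrist narrow_bay 0.67 [ 0.4544 -0.3851 -0.    ]
scene collar 0.4 [ 0.4562 -0.3841  0.0596]
[ 0.45741654 -0.38301163  0.01988856] [ 0.06702757 -0.96308572 -0.56867055] [  1.76894207  41.56237767  49.02358603 104.51283514 -39.18692476
  52.44316614  -6.95658164]
```

View pics/c6.png

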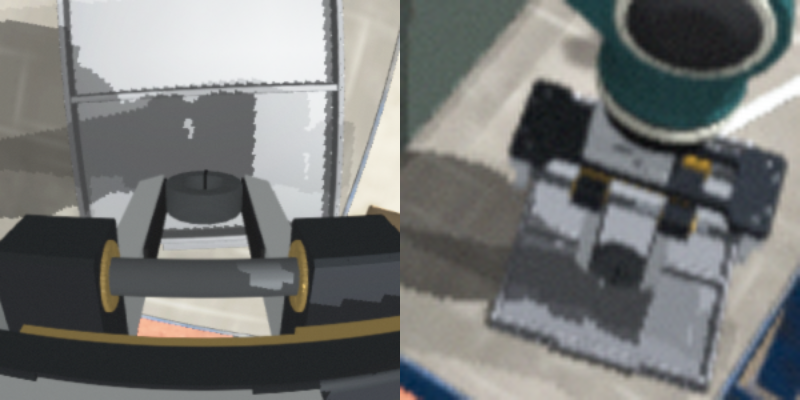

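The collar hangs over the narrow bay (wrist crop about (205,195)), centre near z = 0.056. I'll lower about 33 mm, slowly at the end.

{"name": "jog_arm", "arguments": {
  "series": [
    [[255,0,0,-0.15,0],[255,0,0,-0.1,0],[255,0,0,-0.1,0],[255,0,0,-0.05,0],[255,0,0,-0.05,0],[255,0,0,-0.03,0],[255,0,0,0,0],[255,0,0,0,0]]
  ]
}}

```text
t: 17.2
tcp_pos: [0.457, -0.3826, -0.0097]
ee_rot: [180.0, -0.0, 14.1]
wrist_force: [-0.0, -0.7, -0.1]
opening: 0.377
grip_force: 20.0
```

{"name": "jog_arm", "arguments": {
  "series": [
    [[255,0,0,-0.03,0],[255,0,0,-0.03,0],[255,0,0,-0.02,0],[255,0,0,0,0],[255,0,0,0,0],[255,0,0,0,0],[255,0,0,0,0],[255,0,0,0,0]]
  ]
}}

```text
t: 18.2
tcp_pos: [0.457, -0.3826, -0.0146]
ee_rot: [180.0, 0.0, 14.1]
wrist_force: [0.7, 0.2, 0.0]
opening: 0.38
grip_force: 20.0
```

{"name": "jog_arm", "arguments": {
  "series": [
    [[255,0,0,-0.025,0],[255,0,0,-0.025,0],[255,0,0,0,0],[120,0,0,0,0],[120,0,0,0,0],[120,0,0,0,0],[120,0,0,0,0],[120,0,0,0,0]]
  ]
}}

```text
t: 19.2
tcp_pos: [0.4569, -0.3826, -0.0177]
ee_rot: [180.0, 0.0, 14.1]
wrist_force: [0.2, -0.7, -0.6]
opening: 0.532
grip_force: 0.0
```

```bash
python3 - <<'E'
from h import *
im,_=look("wrist",["collar"]); look("scene",["collar"]); look("wrist",["collar"])
E
```

```text
wrist collar 0.56 [ 0.4633 -0.3864  0.0255]
wrist collar 0.41 [ 0.5239 -0.3652  0.0022]
scene collar 0.67 [ 0.4544 -0.3811  0.0233]
wrist collar 0.59 [ 0.4598 -0.3855  0.02  ]
```

The collar stands in the narrow bay at z of about 0.022 and is let go. Going up and back for the outer (wide) spacer.

{"name": "jog_arm", "arguments": {
  "series": [
    [[120,0,0,0.5,0],[60,0,0,0.9,0],[60,0,0,1,0],[60,0,0,1,0],[60,0,0,1,0],[60,0,0,0.9,0],[60,0,0.3,0.4,0],[60,-0.1,0.7,0,0]]
  ]
}}

```text
t: 20.5
tcp_pos: [0.4508, -0.3237, 0.3258]
ee_rot: [179.9, -0.0, 14.0]
wrist_force: [0.9, 0.6, 0.1]
opening: 0.767
grip_force: 0.0
```

{"name": "jog_arm", "arguments": {
  "series": [
    [[60,-0.1,0.95,0,0],[60,-0.1,0.95,0,0],[60,-0.1,0.95,0,0],[60,-0.1,0.95,0,0],[60,-0.1,0.95,0,1],[60,-0.1,0.95,0,1],[60,-0.1,0.95,0,1],[60,-0.1,0.95,0,0]]
  ]
}}

```text
t: 21.5
tcp_pos: [0.4066, 0.1021, 0.327]
ee_rot: [-180.0, -0.0, 26.1]
wrist_force: [0.3, 0.4, -0.3]
opening: 0.764
grip_force: 0.0
```

{"name": "jog_arm", "arguments": {
  "series": [
    [[60,0,0.8,0,0],[60,0,0.8,0,0],[60,0.05,0.2,-0.3,0],[60,0,0,-0.5,0],[60,0,0,0,0],[60,0,0,0,0],[60,0,0,0,0],[60,0,0,0,0]]
  ]
}}

```text
t: 22.5
tcp_pos: [0.4104, 0.2085, 0.2794]
ee_rot: [180.0, -0.0, 26.0]
wrist_force: [-0.3, 0.7, -0.2]
opening: 0.763
grip_force: 0.0
```

```bash
python3 - <<'E'
from h import *
s=status.sense();print(s["tcp_pos"],s["ee_rot"],s["qpos"])
N=["bar_tip","spacer_wide","spacer_slim","ledge_edge"]
o=[look(c,N)[1] for c in("wrist","side","wrist")]
d=np.array([np.cos(np.radians(26)),np.sin(np.radians(26)),0])
tip=np.array([.4525,.2472,.17]); 
for n in N: print(n,[np.round(((x[n][0]-tip)@d, (x[n][0]-tip)@[-d[1],d[0],0]),4) for x in o if n in x])
E
```

```text
[0.41036139 0.20848517 0.27939642] [ 1.79998404e+02 -1.92606353e-02  2.59914777e+01] [-67.98520083   0.53092235  37.85411158 107.54409022  -0.33939561
  72.01790154 -94.0361325 ]
wrist bar_tip 0.92 [0.4518 0.2448 0.1723]
wrist spacer_wide 0.71 [0.5099 0.2713 0.1677]
wrist spacer_slim 0.97 [0.5423 0.2933 0.1642]
side bar_tip 0.74 [0.451  0.2479 0.1695]
side spacer_wide 0.48 [0.5013 0.2738 0.1661]
side spacer_slim 0.74 [ 0.4171 -0.0832 -0.0022]
side spacer_slim 0.39 [0.5445 0.2907 0.167 ]
side ledge_edge 0.92 [0.5438 0.2915 0.2843]
wrist bar_tip 0.73 [0.4552 0.2448 0.1747]
wrist spacer_wide 0.85 [0.5098 0.2701 0.1672]
wrist spacer_wide 0.52 [0.5277 0.2813 0.0012]
wrist spacer_slim 0.63 [0.5423 0.2946 0.1636]
bar_tip [array([-0.0017, -0.0019]), array([-0.001 ,  0.0013]), array([ 0.0014, -0.0034])]
spacer_wide [array([ 0.0621, -0.0035]), array([0.0555, 0.0026]), array([ 0.0616, -0.0046])]
spacer_slim [array([0.1009, 0.0021]), array([-0.1766, -0.2814]), array([0.1015, 0.0032])]
ledge_edge [array([ 0.1015, -0.0002])]
```

{"name": "jog_arm", "arguments": {
  "series": [
    [[60,0.4,0.33,0,0],[60,0.7,0.45,0,0],[60,0.4,0.25,0,0],[60,0,0,-0.4,0],[60,0,0,-0.7,0],[60,0,0,-0.7,0],[60,0,0,-0.6,0],[60,0,0,-0.1,0]]
  ]
}}

```text
t: 24.25
tcp_pos: [0.4992, 0.2696, 0.127]
ee_rot: [179.9, 0.2, 26.0]
wrist_force: [0.3, 0.1, 1.2]
opening: 0.764
grip_force: 0.0
```

{"name": "jog_arm", "arguments": {
  "series": [
    [[255,0,0,0,0],[255,0,0,0,0],[255,0,0,0,0],[255,0,0,0,0],[255,0,0,0,0],[255,0,0,0,0],[255,0,0,0.02,0],[255,0,0,0.02,0]]
  ],
  "grip_force": 25
}}

```text
t: 25.25
tcp_pos: [0.5001, 0.2702, 0.1313]
ee_rot: [180.0, 0.0, 26.0]
wrist_force: [-0.4, -1.0, -1.4]
opening: 0.483
grip_force: 25.0
```

{"name": "jog_arm", "arguments": {
  "series": [
    [[255,-0.1,-0.049,0,0],[255,-0.2,-0.0975,0,0],[255,-0.22,-0.107,0,0],[255,-0.22,-0.107,0,0],[255,-0.22,-0.107,0,0],[255,-0.22,-0.107,0,0],[255,-0.22,-0.107,0,0],[255,-0.22,-0.107,0,0]]
  ]
}}

```text
t: 26.25
tcp_pos: [0.4021, 0.2225, 0.1312]
ee_rot: [180.0, 0.0, 26.0]
wrist_force: [-0.2, 0.8, -0.4]
opening: 0.484
grip_force: 25.0
```

{"name": "jog_arm", "arguments": {
  "series": [
    [[255,0,0,0.5,0],[255,0,0,0.9,0],[255,0,0,0.9,0],[255,0,-0.4,0.8,0],[255,0,-0.9,0,-1],[255,0,-0.9,0,-1],[255,0,-0.9,0,-1],[255,0,-0.9,0,0]]
  ]
}}

```text
t: 27.25
tcp_pos: [0.4023, -0.019, 0.3168]
ee_rot: [-180.0, 0.0, 13.9]
wrist_force: [0.4, 0.2, -0.7]
opening: 0.484
grip_force: 25.0
```

{"name": "jog_arm", "arguments": {
  "series": [
    [[255,0.3,-0.9,0,0],[255,0.3,-0.9,0,0],[255,0.3,-0.9,0,0],[255,0.3,-0.9,0,0],[255,0.3,-0.9,0,0],[255,0.3,-0.7,0,0],[255,0.3,-0.4,0,0],[255,0,0,0,0]]
  ]
}}

```text
t: 28.25
tcp_pos: [0.5105, -0.301, 0.3214]
ee_rot: [180.0, 0.3, 13.5]
wrist_force: [-1.7, -0.4, -1.0]
opening: 0.485
grip_force: 25.0
```

{"name": "jog_arm", "arguments": {
  "series": [
    [[255,0.7,-0.4,-0.3,0],[255,0.55,-0.35,-0.5,0.1],[255,0,0,-0.85,0],[255,0,0,-0.9,0],[255,0,0,-0.9,0],[255,0,0,-0.9,0],[255,0,0,-0.5,0],[255,0,0,-0.25,0]]
  ]
}}

```text
t: 29.25
tcp_pos: [0.5857, -0.3429, 0.0153]
ee_rot: [-179.9, 0.2, 14.2]
wrist_force: [0.6, -0.6, 0.4]
opening: 0.483
grip_force: 25.0
```

```bash
python3 - <<'E'
from h import *
for c in ("wrist","scene"): look(c,["spacer_wide","wide_bay"])
s=status.sense();print(s["tcp_pos"],s["qpos"])
E
```

```text
scene spacer_wide 0.5 [ 0.5902 -0.3449  0.0583]
scene wide_bay 0.64 [ 0.5668 -0.3533  0.0083]
[ 0.58679761 -0.34455309  0.01775452] [ -3.28478103  49.09631492  48.54104786  91.34234396 -41.28263747
  58.92960807 -18.22898563]
```

{"name": "jog_arm", "arguments": {
  "series": [
    [[255,0,0,-0.15,0],[255,0,0,-0.1,0],[255,0,0,-0.1,0],[255,0,0,-0.05,0],[255,0,0,-0.03,0],[255,0,0,-0.02,0],[255,0,0,0,0],[255,0,0,0,0]]
  ]
}}

```text
t: 30.55
tcp_pos: [0.5861, -0.3444, -0.0102]
ee_rot: [-180.0, 0.1, 14.1]
wrist_force: [-3.9, 3.0, 8.3]
opening: 0.487
grip_force: 25.0
```

Contact with the floor (8 N up). Releasing and rising.

{"name": "jog_arm", "arguments": {
  "series": [
    [[100,0,0,0,0],[90,0,0,0,0],[90,0,0,0,0],[90,0,0,0,0],[60,0,0,0.1,0],[60,0,0,0.5,0],[60,0,0,0.9,0],[60,0,0,0.9,0]]
  ]
}}

```text
t: 31.55
tcp_pos: [0.5859, -0.3442, 0.1351]
ee_rot: [-180.0, 0.2, 14.1]
wrist_force: [0.7, -0.6, -0.5]
opening: 0.767
grip_force: 0.0
```

```bash
python3 - <<'E'
from h import *
for c in ("wrist","scene"): look(c,["spacer_wide","collar"])
s=status.sense();print(s["tcp_pos"],s["ee_rot"],s["qpos"])
E
```

```text
wrist spacer_wide 0.79 [ 0.5995 -0.3509  0.0349]
scene spacer_wide 0.59 [ 0.5904 -0.346   0.0293]
scene collar 0.45 [ 0.4558 -0.381   0.0222]
[ 0.58583908 -0.3437813   0.13230634] [-179.93190753    0.19374151   14.12997869] [ -5.95043692  42.35707521  53.84581373  87.20127408 -35.51967751
  68.97841555 -22.02471138]
```

The wide spacer stands in the wide bay (about 0.592, -0.346, 0.03) and the collar is in place. The inner spacer needs a leaning tool, and the jog only spins about z. I'll return towards the stand, then see how the arm behaves at the top of its reach, where wrist joint 6 runs out of range.

{"name": "jog_arm", "arguments": {
  "series": [
    [[60,0,0,0.9,0],[60,0,0.1,1,0],[60,-0.2,0.5,0.8,0],[60,-0.3,0.9,0.2,0],[60,-0.3,0.95,0,0],[60,-0.3,0.95,0,1],[60,-0.3,0.95,0,1],[60,-0.3,0.95,0,1]]
  ]
}}

```text
t: 32.85
tcp_pos: [0.4913, -0.0464, 0.3075]
ee_rot: [180.0, 0.2, 24.9]
wrist_force: [1.4, 0.3, 0.3]
opening: 0.765
grip_force: 0.0
```

{"name": "jog_arm", "arguments": {
  "series": [
    [[60,-0.3,0.95,0.2,0],[60,-0.3,0.95,0.2,0],[60,-0.2,0.9,0.4,0],[60,-0.2,0.8,0.6,0],[60,0,0.4,0.8,0],[60,0,0,1,0],[60,0,0,1,0],[60,0,0,1,0]]
  ]
}}

```text
t: 33.85
tcp_pos: [0.4355, 0.1841, 0.6197]
ee_rot: [180.0, -0.0, 24.8]
wrist_force: [-53.2, -21.3, -2.7]
opening: 0.765
grip_force: 0.0
```

```bash
python3 - <<'E'
from h import *
s=status.sense();print(s["t"],s["tcp_pos"],s["ee_rot"],s["qpos"])
E
```

```text
33.85 [0.43546846 0.18412689 0.61973782] [ 1.79965519e+02 -1.40903966e-02  2.48142701e+01] [-74.83108803   6.90965394  57.81340848  61.29963341  -6.40681528
 114.85113108 -85.09570035]
```

{"name": "jog_arm", "arguments": {
  "series": [
    [[60,0,0,0,0],[60,0,0,0.1,0],[60,0,0,0.2,0],[60,0,0,0.3,0],[60,0,0,0.3,0],[60,0,0,0.3,0],[60,0,0,0.3,0],[60,0,0,0,0]]
  ]
}}

```text
t: 34.85
tcp_pos: [0.4343, 0.1832, 0.6508]
ee_rot: [179.9, -4.0, 24.8]
wrist_force: [-0.4, 0.4, -0.0]
opening: 0.765
grip_force: 0.0
```

```bash
python3 - <<'E'
from h import *
s=status.sense();print(s["t"],s["tcp_pos"],s["ee_rot"],s["qpos"])
E
```

```text
34.85 [0.43434916 0.18322222 0.65075787] [179.85836434  -3.98288716  24.75219141] [-64.82950651   3.7856246   42.74479313  58.42415298  -2.86558874
 114.77726626 -88.78159257]
```

The tool is leaning (pitch -4°, fingers pointing outward), which is the direction I need. Pushing further.

{"name": "jog_arm", "arguments": {
  "series": [
    [[60,0,0,0.7,0],[60,0,0,1,0],[60,0,0,1,0],[60,0,0,1,0],[60,0,0,1,0],[60,0,0,1,0],[60,0,0,1,0],[60,0,0,0.5,0]]
  ]
}}

```text
t: 35.85
tcp_pos: [0.4434, 0.1869, 0.8069]
ee_rot: [179.4, -23.7, 24.9]
wrist_force: [-0.2, 0.2, -0.6]
opening: 0.766
grip_force: 0.0
```

```bash
python3 - <<'E'
from h import *
s=status.sense();print(s["t"],s["tcp_pos"],s["ee_rot"],s["qpos"])
E
```

```text
35.85 [0.44344087 0.18690106 0.80687168] [179.39733012 -23.6779301   24.8662061 ] [-84.31596524   2.43130946  63.35925374  40.4031638   -3.24858304
 114.77441936 -88.67430245]
```

{"name": "jog_arm", "arguments": {
  "series": [
    [[60,0,0,1,0],[60,0,0,1,0],[60,0,0,1,0],[60,0,0,1,0],[60,0,0,0,0],[60,0,0,-0.5,0],[60,0,0,-0.8,0],[60,0,0,-0.8,0]]
  ]
}}

```text
t: 36.85
tcp_pos: [0.4426, 0.1852, 0.7836]
ee_rot: [179.8, -33.9, 24.3]
wrist_force: [3.3, -0.8, -0.1]
opening: 0.765
grip_force: 0.0
```

```bash
python3 - <<'E'
from h import *
s=status.sense();print(s["t"],s["tcp_pos"],s["ee_rot"],s["qpos"])
E
```

```text
36.85 [0.44263834 0.18523976 0.78362782] [179.81163381 -33.88779138  24.25873259] [ -82.72846155  -15.24939578   31.41171606   60.17222345   22.43297987
  100.12895868 -105.33392814]
```

The lean of 34° stays when moving down, so I'll use it. Next I spin to the bar's heading and descend to a pre-approach point, then go in along the tool axis.

{"name": "jog_arm", "arguments": {
  "series": [
    [[60,0.1,0.2,-0.7,0.43],[60,0.1,0.2,-0.95,0],[60,0.1,0.2,-0.95,0],[60,0.1,0.2,-0.95,0],[60,0.1,0.2,-0.95,0],[60,0.1,0.2,-0.95,0],[60,0.1,0.1,-0.8,0],[60,0,0,0,0]]
  ]
}}

```text
t: 37.85
tcp_pos: [0.4835, 0.2608, 0.407]
ee_rot: [179.8, -33.6, 25.8]
wrist_force: [-0.1, 0.3, 1.0]
opening: 0.765
grip_force: 0.0
```

```bash
cat >> h.py <<'E'
def st():
    s=status.sense();print(round(s["t"],2),np.round(s["tcp_pos"],4),np.round(s["ee_rot"],1),np.round(s["qpos"],1),np.round(s["wrist_force"],1),round(s["opening"],3)); return s
E
python3 - <<'E'
from h import *
st(); o=look("wrist",["spacer_slim","bar_tip","ledge_edge"])
st()
E
```

```text
37.85 [0.4835 0.2608 0.407 ] [179.8 -33.6  25.8] [ -71.6  -17.9   27.6  112.4   22.4   52.7 -115.8] [-0.1  0.3  1. ] 0.765
wrist spacer_slim 0.63 [0.544  0.2938 0.1698]
wrist bar_tip 0.73 [0.4546 0.2484 0.1762]
wrist bar_tip 0.44 [0.5245 0.5071 0.0073]
wrist ledge_edge 0.82 [0.5496 0.2962 0.284 ]
38.05 [0.4852 0.262  0.4134] [-180.   -34.1   25.7] [ -71.5  -18.1   27.5  111.9   22.4   52.8 -115.8] [-0.1  0.5  0.1] 0.766
```

{"name": "jog_arm", "arguments": {
  "series": [
    [[60,0.02,0.02,-0.7,0],[60,0.02,0.02,-0.95,0],[60,0,0,-0.9,0],[60,0.188,0.092,-0.311,0],[60,0.188,0.092,-0.311,0],[60,0.188,0.092,-0.311,0],[60,0,0,0,0],[60,0,0,0,0]]
  ]
}}

```text
t: 39.05
tcp_pos: [0.5213, 0.281, 0.2036]
ee_rot: [180.0, -34.0, 25.7]
wrist_force: [0.2, 0.7, -0.5]
opening: 0.766
grip_force: 0.0
```

```bash
python3 - <<'E'
from h import *
s=st(); im,_=look("wrist",["spacer_slim"]); sd,_=look("side",["spacer_slim"])
p=np.array([.101*.8988+.4525,.101*.4384+.2472,.167]);th=np.radians(-s["ee_rot"][1]);y=np.radians(s["ee_rot"][2])
a=np.array([np.sin(th)*np.cos(y),np.sin(th)*np.sin(y),-np.cos(th)])
print("shares", (p+.041*a-s["tcp_pos"])/.06)
b=cv2.resize(sd[185:285,170:270],(400,400),interpolation=cv2.INTER_CUBIC)
cv2.imwrite("pics/c7.png",np.hstack([cv2.resize(im[84:384,56:456],(400,300)),b[:300]]))
E
```

```text
39.05 [0.5213 0.281  0.2036] [180.  -34.   25.7] [ -72.2    0.4   38.5  126.8   12.8   19.6 -108.9] [ 0.2  0.7 -0.5] 0.766
wrist spacer_slim 0.77 [0.5425 0.2923 0.1655]
side spacer_slim 0.4 [0.5442 0.2928 0.1651]
shares [ 0.710353    0.33984185 -1.17665564]
```

View pics/c7.png

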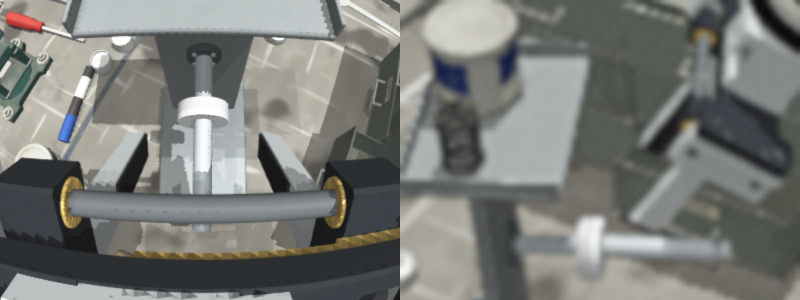

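The ring at about (203,108) in the wrist crop is centred between the open fingers, and the side crop shows the gripper body well clear of the ledge. Going in along the axis while watching joint 6.

{"name": "jog_arm", "arguments": {
  "series": [
    [[60,0.12,0.06,-0.2,0],[60,0.12,0.06,-0.2,0],[60,0.12,0.06,-0.2,0],[60,0,0,0,0],[60,0,0,0,0],[60,0,0,0,0],[60,0,0,0,0],[60,0,0,0,0]]
  ]
}}

```text
t: 40.25
tcp_pos: [0.5427, 0.2916, 0.1666]
ee_rot: [180.0, -34.0, 25.7]
wrist_force: [-0.4, -0.0, -0.0]
opening: 0.768
grip_force: 0.0
```

```bash
python3 - <<'E'
from h import *
st()
E
```

```text
40.25 [0.5427 0.2916 0.1666] [180.  -34.   25.7] [-66.7   8.   35.6 126.   -2.6  13.7 -94.8] [-0.4 -0.  -0. ] 0.768
```

{"name": "jog_arm", "arguments": {
  "series": [
    [[60,0.11,0.053,-0.18,0],[60,0.11,0.053,-0.18,0],[60,0.1,0.05,-0.17,0],[60,0,0,0,0],[60,0,0,0,0],[60,0,0,0,0],[60,0,0,0,0],[60,0,0,0,0]]
  ]
}}

```text
t: 41.25
tcp_pos: [0.5577, 0.299, 0.1364]
ee_rot: [-179.9, -33.5, 25.6]
wrist_force: [0.2, 0.5, -1.2]
opening: 0.763
grip_force: 0.0
```

```bash
python3 - <<'E'
from h import *
s=st(); im,_=look("wrist",["spacer_slim"]); sd,_=look("side",["spacer_slim"])
p=np.array([.101*.8988+.4525,.101*.4384+.2472,.167]);th=np.radians(-s["ee_rot"][1]);y=np.radians(s["ee_rot"][2])
a=np.array([np.sin(th)*np.cos(y),np.sin(th)*np.sin(y),-np.cos(th)])
d=p-s["tcp_pos"];print("axial",d@a, "perp in bar/z",d-(d@a)*a)
E
```

```text
41.25 [0.5577 0.299  0.1364] [-179.9  -33.5   25.6] [-66.3  14.   37.1 125.1 -24.7  11.1 -74.1] [ 0.2  0.5 -1.2] 0.763
wrist spacer_slim 0.85 [0.541  0.2907 0.1644]
axial -0.03447870384509351 perp in bar/z [0.00273509 0.00071707 0.00184016]
```

{"name": "jog_arm", "arguments": {
  "series": [
    [[60,0.04,0.02,-0.05,0],[60,0.02,0.01,-0.03,0],[255,0,0,0,0],[255,0,0,0,0],[255,0,0,0,0],[255,0,0,0,0],[255,0,0,0,0],[255,0,0,0,0]]
  ],
  "grip_force": 30
}}

```text
t: 42.45
tcp_pos: [0.5613, 0.3008, 0.1315]
ee_rot: [-179.9, -33.5, 25.6]
wrist_force: [-0.2, -0.5, 1.1]
opening: 0.489
grip_force: 30.0
```

```bash
python3 - <<'E'
from h import *
s=st(); print(s["grip_force"]); im=vision.grab_frame("wrist");sd=vision.grab_frame("side")
b=cv2.resize(sd[205:285,170:270],(400,320),interpolation=cv2.INTER_CUBIC)
cv2.imwrite("pics/c8.png",np.hstack([cv2.resize(im[124:284,156:356],(400,320)),b]))
E
```

```text
42.45 [0.5613 0.3008 0.1315] [-179.9  -33.5   25.6] [-66.9  15.2  38.  124.8 -30.5  11.  -68.6] [-0.2 -0.5  1.1] 0.489
29.999005794525146
```

View pics/c8.png

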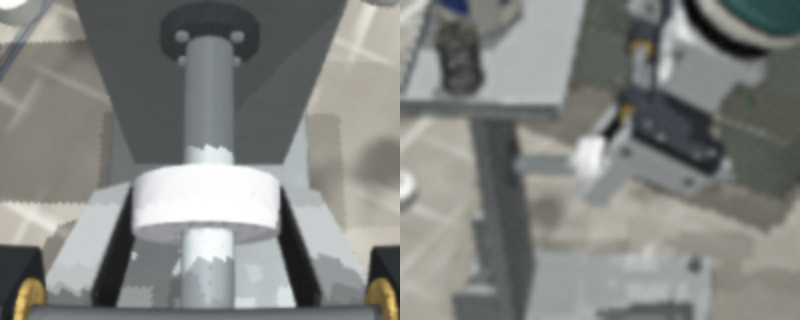

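The slim spacer is gripped squarely (46 mm, 30 N): in the wrist crop the ring at (207,200) sits between the pads. Joint 6 is near its limit, so I'll slide partway and watch the tilt.

{"name": "jog_arm", "arguments": {
  "series": [
    [[255,0,0,0.04,0],[255,-0.1,-0.049,0,0],[255,-0.2,-0.0975,0,0],[255,-0.2,-0.0975,0,0],[255,-0.2,-0.0975,0,0],[255,0,0,0,0],[255,0,0,0,0],[255,0,0,0,0]]
  ]
}}

```text
t: 43.55
tcp_pos: [0.5197, 0.2803, 0.134]
ee_rot: [-179.9, -33.5, 25.6]
wrist_force: [0.3, -0.2, -1.1]
opening: 0.485
grip_force: 30.0
```

```bash
python3 - <<'E'
from h import *
st()
E
```

```text
43.55 [0.5197 0.2803 0.134 ] [-179.9  -33.5   25.6] [-85.4  12.6  56.9 130.8 -39.2  10.9 -60.2] [ 0.3 -0.2 -1.1] 0.485
```

{"name": "jog_arm", "arguments": {
  "series": [
    [[255,-0.1,-0.049,0,0],[255,-0.1,-0.049,0,0],[255,-0.1,-0.049,0,0],[255,0,0,0,0],[255,0,0,0,0],[255,0,0,0,0],[255,0,0,0,0],[255,0,0,0,0]]
  ]
}}

```text
t: 44.55
tcp_pos: [0.5014, 0.2714, 0.1339]
ee_rot: [-179.9, -33.5, 25.6]
wrist_force: [1.3, -0.1, -0.5]
opening: 0.485
grip_force: 30.0
```

```bash
python3 - <<'E'
from h import *
s=st();print("ringz",s["tcp_pos"][2]+.041*np.cos(np.radians(s["ee_rot"][1])), "s",(np.array(s["tcp_pos"])-[.4525,.2472,.17])@[.8988,.4384,0]+.041*np.sin(np.radians(s["ee_rot"][1])))
E
```

```text
44.55 [0.5014 0.2714 0.1339] [-179.9  -33.5   25.6] [-95.2  11.8  66.7 133.4 -42.3  10.9 -56.9] [ 1.3 -0.1 -0.5] 0.485
ringz 0.16807184105771278 s 0.03195837489674742
```

{"name": "jog_arm", "arguments": {
  "series": [
    [[255,-0.08,-0.039,0,0],[255,-0.08,-0.039,0,0],[255,-0.08,-0.039,0,0],[255,0,0,0,0],[255,0,0,0,0],[255,0,0,0,0],[255,0,0,0,0],[255,0,0,0,0]]
  ]
}}

```text
t: 45.55
tcp_pos: [0.49, 0.2654, 0.1324]
ee_rot: [-179.8, -33.3, 25.6]
wrist_force: [-0.7, -0.2, -1.6]
opening: 0.485
grip_force: 30.0
```

```bash
python3 - <<'E'
from h import *
s=st();print("ringz",s["tcp_pos"][2]+.041*np.cos(np.radians(s["ee_rot"][1])), "s",(np.array(s["tcp_pos"])-[.4525,.2472,.17])@[.8988,.4384,0]+.041*np.sin(np.radians(s["ee_rot"][1])))
E
```

```text
45.55 [0.49   0.2654 0.1324] [-179.8  -33.3   25.6] [-100.2   11.1   71.8  134.9  -42.5   10.8  -56.4] [-0.7 -0.2 -1.6] 0.485
ringz 0.16669097758184218 s 0.019180433587000882
```

{"name": "jog_arm", "arguments": {
  "series": [
    [[255,-0.15,-0.073,0.03,0],[255,-0.15,-0.073,0.03,0],[255,-0.15,-0.073,0.03,0],[255,0,0,0,0],[255,0,0,0,0],[255,0,0,0,0],[255,0,0,0,0],[255,0,0,0,0]]
  ]
}}

```text
t: 46.55
tcp_pos: [0.4747, 0.2568, 0.1353]
ee_rot: [-179.5, -32.0, 25.6]
wrist_force: [-2.0, 4.0, -1.5]
opening: 0.485
grip_force: 30.0
```

```bash
python3 - <<'E'
from h import *
s=st();print("ringz",s["tcp_pos"][2]+.041*np.cos(np.radians(s["ee_rot"][1])), "s",(np.array(s["tcp_pos"])-[.4525,.2472,.17])@[.8988,.4384,0]+.041*np.sin(np.radians(s["ee_rot"][1])))
E
```

```text
46.55 [0.4747 0.2568 0.1353] [-179.5  -32.    25.6] [-102.6    4.8   71.8  135.8   -8.4   10.8  -88.6] [-2.   4.  -1.5] 0.485
ringz 0.17004004164891237 s 0.002444148260365299
```

{"name": "jog_arm", "arguments": {
  "series": [
    [[255,-0.15,-0.06,0.01,0],[255,-0.15,-0.065,0.01,0],[255,-0.18,-0.085,0.01,0],[255,-0.2,-0.0975,0.01,0],[255,-0.2,-0.0975,0.01,0],[255,0,0,0,0],[255,0,0,0,0],[255,0,0,0,0]]
  ]
}}

```text
t: 47.55
tcp_pos: [0.4261, 0.2344, 0.1368]
ee_rot: [-179.5, -31.6, 25.6]
wrist_force: [0.4, -0.2, -1.9]
opening: 0.484
grip_force: 30.0
```

```bash
python3 - <<'E'
from h import *
s=st();print("ringz",s["tcp_pos"][2]+.041*np.cos(np.radians(s["ee_rot"][1])), "s",(np.array(s["tcp_pos"])-[.4525,.2472,.17])@[.8988,.4384,0]+.041*np.sin(np.radians(s["ee_rot"][1])))
E
```

```text
47.55 [0.4261 0.2344 0.1368] [-179.5  -31.6   25.6] [ -92.8   -9.6   53.9  141.4   47.1   18.2 -143.3] [ 0.4 -0.2 -1.9] 0.484
ringz 0.17171611081038796 s -0.05083874497657212
```

The spacer is off the bar and held with a 32° lean. Up and over to the tray.

{"name": "jog_arm", "arguments": {
  "series": [
    [[255,0,0,0.5,0],[255,0,0,0.9,0],[255,0,0,0.9,0],[255,0,-0.4,0.8,-1],[255,0,-0.85,0.2,-1],[255,0,-0.85,0,-1],[255,0,-0.85,0,-1],[255,0,-0.85,0,-1]]
  ]
}}

```text
t: 48.55
tcp_pos: [0.4282, 0.1477, 0.2901]
ee_rot: [-179.1, -31.5, 17.9]
wrist_force: [-0.7, 0.6, -0.9]
opening: 0.483
grip_force: 30.0
```

```bash
python3 - <<'E'
from h import *
st()
E
```

```text
48.55 [0.4282 0.1477 0.2901] [-179.1  -31.5   17.9] [ -32.1  -22.1    4.9  130.7    9.    40.3 -104.2] [-0.7  0.6 -0.9] 0.483
```

{"name": "jog_arm", "arguments": {
  "series": [
    [[255,0.2,-0.5,0.3,-1],[255,0.2,-0.85,0.2,-1],[255,0.2,-0.9,0,-1],[255,0.2,-0.9,0,0],[255,0.2,-0.9,0,0],[255,0.2,-0.9,0,0],[255,0.2,-0.9,0,0],[255,0.2,-0.9,0,0]]
  ]
}}

```text
t: 49.55
tcp_pos: [0.5205, -0.2406, 0.3159]
ee_rot: [-179.3, -31.5, 7.5]
wrist_force: [1.3, -0.3, -1.6]
opening: 0.486
grip_force: 30.0
```

```bash
python3 - <<'E'
from h import *
st()
E
```

```text
49.55 [ 0.5205 -0.2406  0.3159] [-179.3  -31.5    7.5] [-18.5  -5.2  51.2 113.1 -22.4  48.2 -37.2] [ 1.3 -0.3 -1.6] 0.486
```

{"name": "jog_arm", "arguments": {
  "series": [
    [[255,0.2,-0.6,0,0],[255,0.2,-0.7,0,0],[255,0.2,-0.6,-0.2,0],[255,0,0,-0.6,0],[255,0,0,-0.8,0],[255,0,0,-0.8,0],[255,0,0,-0.8,0],[255,0,0,-0.5,0]]
  ]
}}

```text
t: 50.55
tcp_pos: [0.5552, -0.3518, 0.0896]
ee_rot: [-179.2, -31.2, 7.5]
wrist_force: [0.2, -1.1, -2.1]
opening: 0.486
grip_force: 30.0
```

```bash
python3 - <<'E'
from h import *
st(); look("scene",["spacer_slim","spacer_wide"]); look("wrist",["spacer_slim","wide_bay"])
E
```

```text
50.55 [ 0.5552 -0.3518  0.0896] [-179.2  -31.2    7.5] [ 14.1  28.6  35.9 113.3 -68.   44.6  13.6] [ 0.2 -1.1 -2.1] 0.486
scene spacer_wide 0.61 [ 0.5924 -0.3449  0.0292]
wrist spacer_slim 0.85 [ 0.5354 -0.3523  0.1298]
```

{"name": "jog_arm", "arguments": {
  "series": [
    [[255,0.03,-0.05,-0.3,0],[255,0.02,-0.05,-0.4,0],[255,0,0,-0.35,0],[255,0,0,-0.2,0],[255,0,0,-0.1,0],[255,0,0,0,0],[255,0,0,0,0],[255,0,0,0,0]]
  ]
}}

```text
t: 51.85
tcp_pos: [0.5593, -0.3587, 0.0131]
ee_rot: [-179.2, -31.5, 7.4]
wrist_force: [0.0, -0.5, -0.8]
opening: 0.486
grip_force: 30.0
```

```bash
python3 - <<'E'
from h import *
st(); look("scene",["spacer_slim"]); look("wrist",["spacer_slim","spacer_wide"])
E
```

```text
51.85 [ 0.5593 -0.3587  0.0131] [-179.2  -31.5    7.4] [ 35.8  32.8   9.1 113.2 -68.   31.5  19.3] [ 0.  -0.5 -0.8] 0.486
wrist spacer_slim 0.78 [ 0.5389 -0.3605  0.048 ]
```

Ring centre is at z of about 0.048, so about 21 mm to go.

{"name": "jog_arm", "arguments": {
  "series": [
    [[255,0,0,-0.1,0],[255,0,0,-0.1,0],[255,0,0,-0.05,0],[255,0,0,-0.03,0],[255,0,0,-0.02,0],[255,0,0,0,0],[255,0,0,0,0],[255,0,0,0,0]]
  ]
}}

```text
t: 53.1
tcp_pos: [0.559, -0.3587, -0.0053]
ee_rot: [-179.2, -31.5, 7.4]
wrist_force: [-0.1, -0.2, -1.0]
opening: 0.486
grip_force: 30.0
```

{"name": "jog_arm", "arguments": {
  "series": [
    [[255,0,0,-0.025,0],[255,0,0,-0.02,0],[255,0,0,-0.015,0],[255,0,0,-0.015,0],[255,0,0,0,0],[255,0,0,0,0],[255,0,0,0,0],[255,0,0,0,0]]
  ]
}}

```text
t: 54.1
tcp_pos: [0.5592, -0.3588, -0.0091]
ee_rot: [-179.2, -31.5, 7.4]
wrist_force: [-6.8, 3.5, 14.0]
opening: 0.487
grip_force: 30.0
```

Contact with the floor (14 N). Release, then back out along the tool axis.

{"name": "jog_arm", "arguments": {
  "series": [
    [[90,0,0,0,0],[90,0,0,0,0],[90,0,0,0,0],[90,0,0,0,0],[90,-0.1,-0.013,0.17,0],[90,-0.26,-0.034,0.43,0],[90,-0.3,-0.04,0.6,0],[90,-0.2,0,0.7,0]]
  ]
}}

```text
t: 55.1
tcp_pos: [0.5058, -0.3642, 0.1054]
ee_rot: [-179.2, -31.4, 7.3]
wrist_force: [1.4, 0.1, 0.3]
opening: 0.65
grip_force: 0.0
```

{"name": "jog_arm", "arguments": {
  "series": [
    [[90,0,0,0.6,0],[90,0,0,0.5,0],[90,0,0,0,0],[90,0,0,0,0],[90,0,0,0,0],[90,0,0,0,0],[90,0,0,0,0],[90,0,0,0,0]]
  ]
}}

```text
t: 56.1
tcp_pos: [0.5073, -0.3639, 0.1699]
ee_rot: [-179.2, -31.4, 7.4]
wrist_force: [-0.3, 0.5, 0.3]
opening: 0.65
grip_force: 0.0
```

```bash
python3 - <<'E'
from h import *
st()
for c in ("scene","wrist","side"): look(c,["spacer_slim","spacer_wide","collar"])
nb=np.array([.457,-.384]);wb=np.array([.565,-.3525]);y=np.radians(15.5)
E
```

```text
56.1 [ 0.5073 -0.3639  0.1699] [-179.2  -31.4    7.4] [ 35.5  15.9  14.  112.8 -46.4  43.5  -1.6] [-0.3  0.5  0.3] 0.65
scene spacer_slim 0.56 [ 0.536  -0.3608  0.0282]
wrist spacer_slim 0.55 [ 0.5382 -0.3591  0.0245]
wrist spacer_wide 0.92 [ 0.5938 -0.3485  0.0295]
wrist collar 0.33 [ 0.5974 -0.3453  0.0285]
side collar 0.41 [ 0.456  -0.382   0.0236]
```

All three parts stand in their compartments and the arm is clear, so I'm handing in.

```bash
python3 -c "
from workcell import order; print(order.job_done())"
```

```text
the job is handed in; nothing more can be done
None
```

The collar is in the tray's narrow compartment and both spacers are in the wide one; I handed the job in at about 56 s with the arm clear of everything, but no verdict came back.

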